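# Snap the service tally onto the bench eye

## Robot

A 6-joint arm with a two-finger parallel gripper is mounted at the origin on a cart in front of the work surface, level with it; the furniture and walls round the work are solid. World frame = base frame: x ahead of the robot, y to its left, z up, the work surface at z = 0. Lengths are in m, angles in degrees, forces in N, time in s.
With the tool pointing down it reaches from about 0.375 to 0.9 m from the base axis. Payload 3.1 kg.
Tool frame: the origin (TCP) lies between the finger pads; the fingertips stand 19 mm ahead of it and the grasp point (between the pads) is the TCP; z points along the fingers, x is the direction in which the jaws open and shut, and the axes are right-handed (so a half turn about z gives the same grasp; the last joint's range is limited). The gripper opens to 87 mm and grips with 3 to 60 N. Pads are 19 mm wide; open, the fingers measure 117 mm over their backs; the gripper's body (75 mm by 190 mm) begins 51 mm behind the grasp point.
Start: joints at [55.147, 30.224, 82.088, -0, 67.689, -10.227], TCP at [0.26, 0.568, 0.242] pointing down, gripper open.
Joint ranges: [-176.69, 176.69], [-43.24, 126.21], [12.49, 139.97], [-82, 262], [0, 151.66], [-163.58, 163.58]. Speed limits (degrees/s): [159.86, 159.86, 180, 180, 180, 180].

## Interface

Orientations are given as a 3x3 rotation matrix whose columns are the frame's x, y, z axes.
In Python, from rig import read_state, capture, camera_info, hand_in, spot_in, silhouettes gives the robot as it stands.
- The arm moves only by the shell command python3 -m jog 'ROWS'. ROWS is text: rows parted by semicolons, each of 7 numbers parted by spaces: the shift along the tool's x, y, z in m, then the turn, a rotation vector about the tool's x, y, z in degrees, then the opening, from 0 (shut) to 1 (fully open). A call has 1 to 8 rows; each row is the pose to reach, as a shift and turn from the pose commanded when the call began, along the tool's axes at that moment; what a row does not reach only later rows make up. A row lasts 1/8 s, in which the tool goes at most 62.5 mm and 10.7 degrees, less where a joint would pass 70% of its speed; a pose out of reach is approached as far as the arm can. A call with a gripper value outside its range is refused whole. The fingers move at their own pace and stop on an object; the grip force is fixed at half the most. Time passes only in rows, so rows that repeat a pose let the fingers close. It gives the time, the measured TCP pose, the force and the opening at its end, in the units of the state.
- read_state(): the state, without advancing time (a new reading comes with each control period).
- capture(name): name is "scene" or "top" or "wrist"; returns (picture, depth): 400x640x3 uint8, red, green, blue; 400x640 float32, m along the optical axis (not along the pixel's ray), 0 where there is no reading.
- camera_info(name): a dict with "vfov" (degrees; the focal length in pixels is half the picture's height over the tangent of half this angle, whatever the lens; pixels are square), "cx", "cy" (the principal point, pixels), "R" (3x3) and "t" (3): a world point X has camera coordinates R X + t; the wrist camera has in their place "tool_from_camera" (4x4, takes a point from camera to tool coordinates, whose origin is the TCP and whose axes are the tool frame's). Camera axes: x right, y down, z forward; pixel columns grow to the right and rows downward; lengths in m; the calibration is good to about 2 mm. A picture is of the moment at which its call begins: read the wrist's pose just before it. camera_info takes no time and is no camera call.
- hand_in(): hands the job in, once; it reports no verdict.
Trained networks look in the newest picture that a camera, given by its name, has taken for a name from the list of things; names that differ only in an ending like _2 or _b are one class to them, and where a whole thing is asked for, a point or a joint stands for the part that bears it (a point fixed in the world has none). Each returns a list of dicts, best first, with "score" (0 to 1); they miss things now and then, are a little off and sometimes report something else, mostly with a low value. They report only what shows in the picture. A call takes as long as a camera call. They do not tell look-alikes from the thing itself.
- spot_in(label, camera): "centre" ([x, y, z] in m, in world coordinates, good to about 4 mm: the middle of the surface that is visible of it).
- silhouettes(label, camera): "region" (400x640 bool, what is visible of it).
The state is a dict: "time_s": time; "joint_positions": joint angles; "qvel": joint speeds; "tau": joint torques, N m; "position": TCP position; "tcp_rot": TCP orientation; "force": force on the tool from outside, world axes, zero at the start; "moment": the same for the moment, N m; "opening": opening from 0.0 (shut) to 1.0 (fully open).
Only numpy, scipy, OpenCV 4.12 (cv2) and the standard library are available. Lean on these libraries where they do the work, as an engineer would, in place of code of your own. Each camera call takes 0.05 s, during which the arm holds its last target.

## Task

Lift the orange-gripped tally clip out of its wooden stand and press it straight down over the top bar of the steel eye until the bar pops its sprung red gate open and the gate snaps shut with the bar inside the hook. Then tug it straight up against the shut gate, steadily for about a second at roughly 10 N, to prove that it is caught, and let go so that it hangs on the eye. Never load the eye with more than 25 N, and leave the bottle, tin, wax bar and felt wheel where they are.

Things in the scene. Friction and masses are not known exactly. Their poses are not given: they have to be found in the camera images.
- clip: Loose tally clip, flat, 8 mm thick, in its own x-z plane (y through its thickness, z up), 56 mm wide, 161 mm tall, about 0.17 kg (varies). Origin level with its underside, below the middle of the grip. Brass plate at x -36..-14, z 0..55 mm (stands in the slot). Above it a hook of round 8 mm bar: spine at x = -18, flat crown with underside at z = 102, nose at x = +16 down to z = 65 mm (bar centre lines).
- gate (a joint): Angle (rad) of the red 6 mm gate bar that closes the hook's mouth; hinged on the spine at x = -14, z = 66 mm of the clip, it reaches 27 mm to the nose. 0 = shut; grows to 1.42 as it swings inward (up). A spring shuts it; it cannot swing outward.
- clip_mouth (a point): Best place for the eye's bar to enter: x = +3 mm, z = 66 mm of the clip, on the gate. The mouth faces down, free from x = -14 to +12 mm. Pressed on here, an 8 mm bar swings the gate in with about 4 to 10 N; it is past the gate's tip with its centre about 25 mm above this point, and meets the crown at 32 mm above it. Shut, the gate bears on the bar with its centre 7 mm above this point.
- clip_loop (a point): Middle of the hook's inside, 85 mm above the clip's origin on its z axis; axes as the clip.
- clip_grip (a point): Where to pinch the orange grip block (16 mm in the clip's x, 14 mm in y, z 109..161 mm): 140 mm above the clip's origin on its z axis. Pinch across the clip's x; the hook's crown is 30 mm below this point.
- eye_foot: Fixed grey foot plate 84x70x10 mm of the eye; origin at the centre of its underside, on the bench. In its middle a steel nut (18 to 26 mm wide, up to z = 36 mm) and a 10 mm stem carry a stirrup-shaped eye of 8 mm round bar, standing in the foot's y-z plane, 62 mm wide outside, about 46 mm wide and 52 mm high inside.
- eye_mid (a point): Nominal centre of the eye's straight top bar, 125 mm above the foot's origin; axes as the foot. The bar runs 42 mm along the foot's y. The eye is screwed in to a different depth each time: the bar really lies anywhere from 7 mm below to 7 mm above this point, which is not measured and must be felt. The eye does not give.
- stand: Fixed wooden stand 76x50x45 mm with a slot from above, 38 mm deep; origin at the centre of its underside. The clip's plate stands in the slot, with the clip's axes along the stand's and the clip's origin at x = +25 mm, z = 7 mm of the stand.
- bottle: Oil bottle with red cap, 44 mm diameter, 115 mm high, loose; origin at the centre of its underside. Leave alone.
- paste_tin: Round red-lidded tin, 66 mm diameter, 36 mm high, loose; origin at the centre of its underside. Leave alone.
- wax_bar: Red wax bar 36x87x27 mm, loose; origin at the centre of its underside. Leave alone.
- wheel: White felt wheel, 60 mm diameter, 14 mm thick, loose, lying flat; origin at the centre of its underside. Leave alone.
Mind the look-alikes: they are no part of the job. There is more than one size of the clip; the one meant has the size given above.

How it is judged:
By the outcome, as a careful person would: the job done as asked, in the order asked, and still so for the second after the job is handed in, with the robot touching nothing.
It also fails if it takes over 66 s, if anything falls off the work surface, if the arm or the gripper's body presses on something with over 40 N, if the wrist force passes 120 N, or if a joint passes its speed limit or range.

## Working session

There is one attempt and no reset: what is moved stays moved. The work goes in short steps, Python scripts to look and compute and a shell command to move; the robot and the scene stay as the last step left them, time stands still between calls to the robot, and variables do not carry over. Pictures are saved under pics/ and viewed, and the job is handed in when it is done.

```bash
mkdir -p pics; ls; python3 - <<'E'
from rig import *
import cv2,numpy as np
s=read_state();print(s)
for n in("scene","top"):
    p,d=capture(n);cv2.imwrite(f"pics/{n}0.png",p[:,:,::-1]);np.savez(f"pics/{n}0.npz",p=p,d=d)
    print(n,camera_info(n))
    for l in("clip","eye_foot","stand"):
        for r in spot_in(l,n): print(l,r)
E
```

```text
pics
{'time_s': 0.0, 'joint_positions': array([ 5.51432077e+01,  3.02795552e+01,  8.21555098e+01, -3.56668166e-03,
        6.76889698e+01, -1.02259044e+01]), 'qvel': array([-0.04220318, -0.05639123,  0.01618717, -0.03377421, -0.02141431,
       -0.03340893]), 'tau': array([-1.46809482e-03, -4.40045285e+01, -1.76588988e+01,  6.31916709e-02,
        5.83793269e-02, -1.58177918e-04]), 'position': array([0.26005771, 0.56757134, 0.24057014]), 'tcp_rot': array([[ 4.16748084e-01,  9.09021242e-01, -1.18999163e-03],
       [ 9.09019500e-01, -4.16749655e-01, -1.80932257e-03],
       [-2.14064125e-03, -3.27693884e-04, -9.99997655e-01]]), 'force': array([-0.12939389, -0.100583  , -0.02797359]), 'moment': array([-0.02992297,  0.01029583, -0.01259655]), 'opening': 1.0021349459043627}
scene {'vfov': 42.478107284829534, 'cx': 323.2879336606094, 'cy': 199.25301863298577, 'R': array([[-0.83361976, -0.55225863,  0.00940698],
       [-0.45302334,  0.67388501, -0.5836513 ],
       [ 0.31598725, -0.49080484, -0.81194992]]), 't': array([0.27722841, 0.53131747, 1.0482434 ])}
clip {'centre': [0.3584, -0.1103
[... 299 characters left out ...]
373], 'score': 0.39}
top {'vfov': 55.625749876900855, 'cx': 318.5312566448806, 'cy': 200.29078531535765, 'R': array([[-9.69664299e-04, -9.99742344e-01,  2.26782817e-02],
       [-9.95251936e-01, -1.24241026e-03, -9.73244114e-02],
       [ 9.73275109e-02, -2.26649758e-02, -9.94994299e-01]]), 't': array([-0.33642978,  0.5834739 ,  0.99606315])}
clip {'centre': [0.3675, -0.1128, 0.1408], 'score': 0.98}
clip {'centre': [0.4664, -0.2506, 0.1147], 'score': 0.59}
clip {'centre': [0.7374, -0.2938, 0.1986], 'score': 0.51}
eye_foot {'centre': [0.4993, -0.325, 0.0141], 'score': 0.79}
eye_foot {'centre': [0.4633, -0.2535, 0.1133], 'score': 0.28}
stand {'centre': [0.4342, -0.2414, 0.0436], 'score': 0.67}
```

View pics/scene0.png

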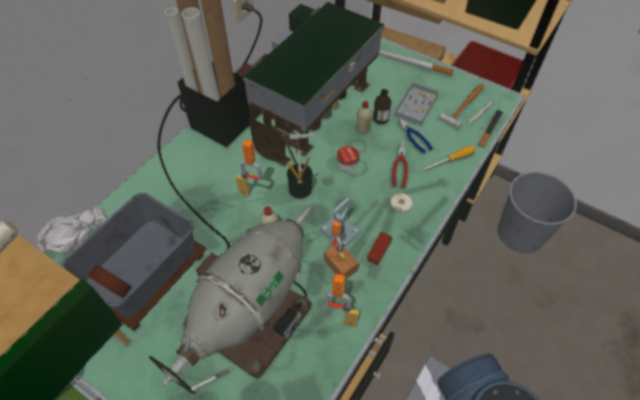

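View pics/top0.png

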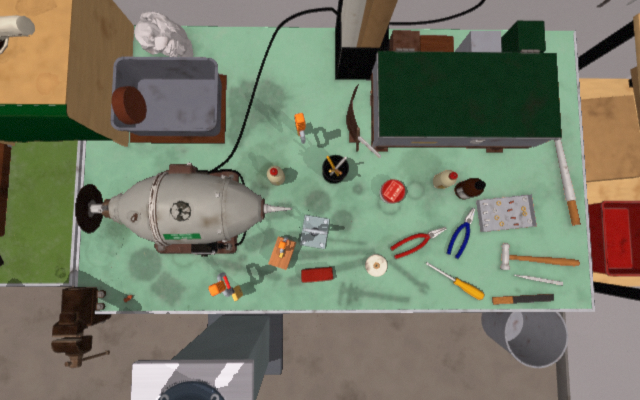

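```bash
python3 - <<'E'
import cv2,numpy as np
a=cv2.imread("pics/scene0.png");b=cv2.imread("pics/top0.png")
f=lambda im,x,y,w,h,W,H:cv2.resize(im[y:y+h,x:x+w],(W,H),interpolation=cv2.INTER_CUBIC)
o=np.hstack([f(a,300,190,100,140,400,560),f(b,200,200,100,140,400,560)])
cv2.imwrite("pics/c0.png",o)
o=np.hstack([f(a,230,130,80,80,400,400),f(b,280,100,80,80,400,400)])
cv2.imwrite("pics/c1.png",o)
E
```

```text
(no output)
```

View pics/c0.png

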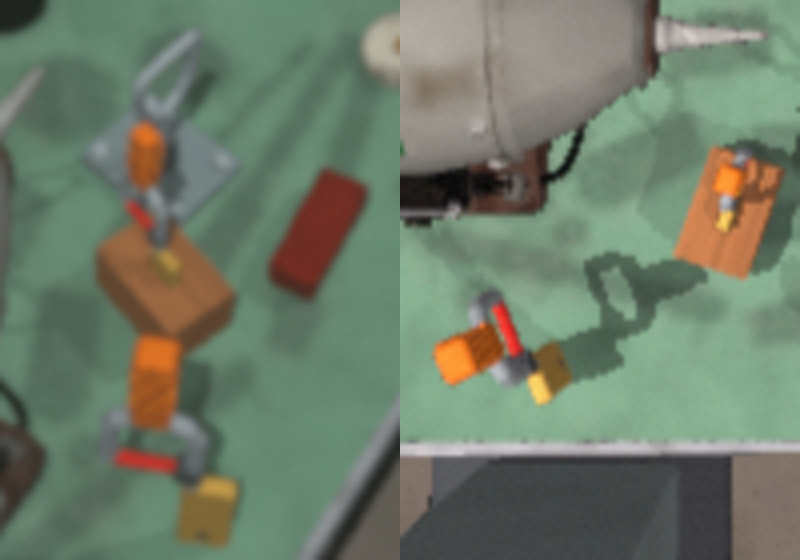

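View pics/c1.png

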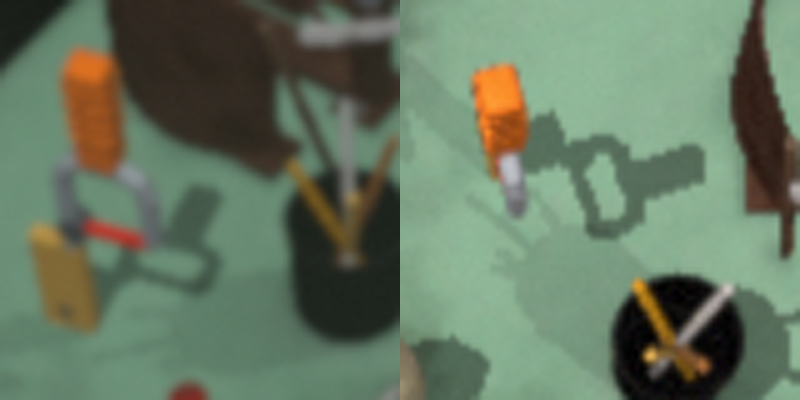

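```bash
cat > h.py <<'E'
import numpy as np,cv2
from rig import *
def cam(n):
    c=camera_info(n);f=200/np.tan(np.radians(c['vfov']/2));return c,f
def cloud(n,d):
    c,f=cam(n);v,u=np.mgrid[:400,:640]
    P=np.stack([(u-c['cx'])*d/f,(v-c['cy'])*d/f,d],-1)
    if 'R' in c:
        return (P-c['t'])@c['R']
    T=c['tool_from_camera'];s=read_state()
    P=P@T[:3,:3].T+T[:3,3]
    return P@np.array(s['tcp_rot']).T+s['position']
def proj(n,X,s=None):
    c,f=cam(n);X=np.atleast_2d(X)
    if 'R' in c:P=X@c['R'].T+c['t']
    else:
        s=s or read_state();T=np.array(c['tool_from_camera']);q=(X-s['position'])@np.array(s['tcp_rot'])
        P=(q-T[:3,3])@T[:3,:3]
    return P[:,:2]/P[:,2:]*f+[c['cx'],c['cy']]
E
python3 - <<'E'
from h import *
Z=np.load("pics/top0.npz");W=cloud("top",Z['d']);ok=Z['d']>0
for y in np.arange(.6,-.5,-.05):
    r=[]
    for x in np.arange(-.1,.95,.05):
        m=ok&(abs(W[...,0]-x)<.025)&(abs(W[...,1]-y)<.025)
        r.append("%4d"%(1000*W[m][:,2].max()) if m.any() else "   .")
    print("%5.2f"%y,*r)
print(np.arange(-.1,.95,.05).round(2))
# orange pts of stand clip
p=Z['p'].astype(int);hsv=cv2.cvtColor(Z['p'],cv2.COLOR_RGB2HSV)
E
```

```text
0.60 -906 -903 -901 -909 -907    .    .    .    .    .    .    .    .    .    .    .    .    .    .    .    .
 0.55 -907 -908 -908 -908 -910    .    .    .    .    .    .    2    5    .    .    .   27   30    .    .    .
 0.50 -908 -907 -908 -909 -906    .    .    .    .    5   24   21   23   28   31   36   34   52    .    .    .
 0.45 -912 -909 -907 -909 -909    .    .    .    .    5    5    6    6    7    6    7  149  112    .    .    .
 0.40 -905 -906 -909 -905 -907    .    .    .    .    6    5    5    5    5    6    5  205  210    .    .    .
 0.35 -910 -904 -905 -908 -901    .    .    .    .    4    6    6    6    4    5    6  221  283  286  291  292
 0.30    . -908 -909 -905 -908   55   87   89   84   80    7    5    7    .    1    5  221  291  289  351  301
 0.25    .    . -911 -909 -901   35   87   89   83   76    6    7    6    3    5    5  207  291  289  405  401
 0.20    .    .    . -819 -821    .    .    .   10    6    4    6  191  199  189    7  183  291  289  408  403
 0.15    .    .    .    3    5    5    .    .    7    9    4    6  165  214  174    6    5  159  179  
[... 769 characters left out ...]
5    5    6    5
-0.25 -910 -908 -905 -905 -911    .    .    .    6    4   50  171  164  147    5  110    5    6   55    6    5
-0.30 -908 -908 -908 -911 -909    .    .    .    5   29   30   17  131   14    5    5  131  231    8    6    5
-0.35 -906 -907 -910 -904 -912    .    .    .    7   27   30   17  131   17    5  122  130    5    6    6    6
-0.40 -908 -910 -905 -905 -909    .    .    .    5    5    5    5    4    4    5  149  141   11  151  151    6
-0.45 -911 -911 -908 -909 -909    .    .    .    4    5   16   10    3    5    5    5  232  231  232  232  232
[-0.1  -0.05  0.    0.05  0.1   0.15  0.2   0.25  0.3   0.35  0.4   0.45
  0.5   0.55  0.6   0.65  0.7   0.75  0.8   0.85  0.9 ]
```

```bash
python3 -c "
from rig import *
print(camera_info('wrist'))"
python3 -m jog '0 0 -0.06 0 0 0 1;0 0 -0.12 0 0 0 1;-0.01 0.02 -0.16 0 0 5 1;-0.05 0.06 -0.16 0 0 10 1;-0.09 0.11 -0.16 0 0 20 1;-0.13 0.16 -0.16 0 0 30 1;-0.17 0.21 -0.16 0 0 40 1;-0.21 0.25 -0.16 0 0 50 1'
```

```text
{'vfov': 61.70137517973304, 'cx': 321.93286111307305, 'cy': 198.5957007661522, 'tool_from_camera': array([[ 9.99999938e-01, -3.14801250e-04,  1.55615335e-04,
         1.02928001e-03],
       [ 2.67981009e-04,  9.70484473e-01,  2.41163462e-01,
        -6.74745726e-02],
       [-2.26940825e-04, -2.41163405e-01,  9.70484498e-01,
        -1.43742612e-01],
       [ 0.00000000e+00,  0.00000000e+00,  0.00000000e+00,
         1.00000000e+00]])}
time_s: 1.4
position: [0.401, 0.2713, 0.4018]
tcp_rot: [[0.966, 0.26, 0.001], [0.26, -0.966, 0.0], [0.001, 0.0, -1.0]]
force: [0.4, -0.3, 0.4]
opening: 1.003
```

```bash

python3 -m jog '-0.01 0.06 0 0 0 5 1;-0.02 0.12 0 0 0 10 1;-0.03 0.18 0 0 0 15 1;-0.04 0.24 0 0 0 20 1;-0.05 0.30 0 0 0 25 1;-0.06 0.36 0 0 0 30 1;-0.07 0.42 0 0 0 36 1;-0.07 0.46 0 0 0 36 1'
python3 -m jog '0 0.0 0 0 0 0 1;0 0 0 0 0 0 1'
python3 - <<'E'
from h import *
s=read_state();p,d=capture("wrist");print(s['position'],s['tcp_rot'])
cv2.imwrite("pics/w0.png",p[:,:,::-1]);np.savez("pics/w0.npz",p=p,d=d,pos=s['position'],R=s['tcp_rot'])
for l in("clip","clip_grip","eye_foot","stand"):
  for r in spot_in(l,"wrist"): print(l,r)
E
```

```text
time_s: 2.4
position: [0.4544, -0.1918, 0.4017]
tcp_rot: [[0.935, -0.355, 0.0], [-0.355, -0.935, -0.001], [0.001, 0.0, -1.0]]
force: [1.2, 0.2, 0.2]
opening: 0.999
time_s: 2.65
position: [0.4542, -0.1885, 0.4013]
tcp_rot: [[0.936, -0.352, -0.001], [-0.352, -0.936, 0.001], [-0.001, -0.001, -1.0]]
force: [0.6, -0.1, 0.2]
opening: 1.0
[ 0.45419491 -0.18848208  0.40134192] [[ 9.35825050e-01 -3.52464110e-01 -7.25746505e-04]
 [-3.52463294e-01 -9.35825049e-01  1.05075737e-03]
 [-1.04952602e-03 -7.27526061e-04 -9.99999185e-01]]
clip {'centre': [0.3746, -0.1059, 0.1886], 'score': 0.96}
clip_grip {'centre': [0.3752, -0.1075, 0.1923], 'score': 0.96}
clip_grip {'centre': [0.4616, -0.2467, 0.1122], 'score': 0.86}
clip_grip {'centre': [0.75, -0.2798, 0.1498], 'score': 0.82}
eye_foot {'centre': [0.4969, -0.3162, 0.0075], 'score': 0.82}
stand {'centre': [0.4361, -0.2325, 0.0454], 'score': 0.8}
stand {'centre': [0.4629, -0.2417, 0.1135], 'score': 0.36}
```

View pics/w0.png

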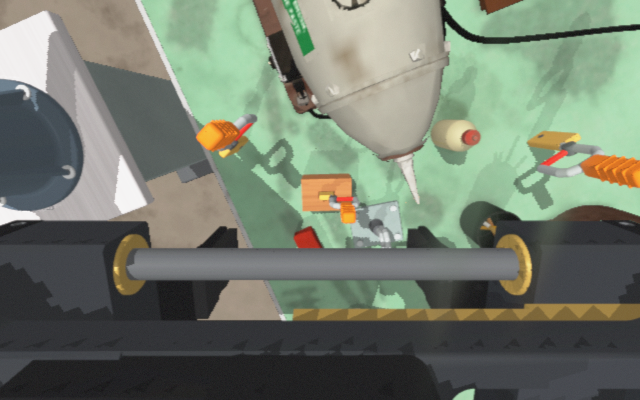

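```bash

python3 -m jog '0 -0.05 0.03 0 0 0 1;0 -0.07 0.06 0 0 0 1;0 -0.07 0.06 0 0 0 1;0 -0.07 0.06 0 0 0 1'
python3 - <<'E'
from h import *
s=read_state();p,d=capture("wrist");print(s['position'],s['tcp_rot'])
cv2.imwrite("pics/w1.png",cv2.resize(p[120:270,240:480,::-1],(800,500),interpolation=cv2.INTER_CUBIC));np.savez("pics/w1.npz",p=p,d=d,pos=s['position'],R=s['tcp_rot'])
W=cloud("wrist",d);np.save("pics/W1.npy",W)
hsv=cv2.cvtColor(p,cv2.COLOR_RGB2HSV)
m=(hsv[...,0]>8)&(hsv[...,0]<18)&(hsv[...,1]>190)&(hsv[...,2]>150)&(abs(W[...,0]-.46)<.05)&(abs(W[...,1]+.25)<.05)&(W[...,2]>.1)
P=W[m];print(len(P),P.min(0),P.max(0))
t=P[P[:,2]>P[:,2].max()-.012];print('top',len(t),t.mean(0),t.min(0),t.max(0))
for l in("stand","eye_foot"):
  for r in silhouettes(l,"wrist"):
    g=r['region'];print(l,r['score'],g.sum())
    q=W[g];print(q.min(0),q.max(0))
    np.save(f"pics/{l}_{r['score']}.npy",g)
E
```

```text
time_s: 3.4
position: [0.4798, -0.124, 0.3427]
tcp_rot: [[0.936, -0.352, 0.002], [-0.352, -0.936, -0.001], [0.002, 0.001, -1.0]]
force: [0.7, -0.6, 0.2]
opening: 1.0
[ 0.47981686 -0.12402487  0.34268655] [[ 9.36132115e-01 -3.51644934e-01  1.58209798e-03]
 [-3.51642772e-01 -9.36133074e-01 -1.49257615e-03]
 [ 2.00591109e-03  8.40915148e-04 -9.99997635e-01]]
287 [ 0.45632715 -0.25206514  0.1449769 ] [ 0.47274942 -0.23661635  0.17026212]
top 214 [ 0.46440903 -0.24319149  0.16663201] [ 0.45632715 -0.25206514  0.15852365] [ 0.47248556 -0.23661635  0.17026212]
stand 0.7 1238
[ 0.40802846 -0.24392552 -0.00086293] [ 0.50137803 -0.06108493  0.48668631]
eye_foot 0.8 1081
[ 0.45169389 -0.38113376 -0.00174874] [ 0.53540319 -0.06108493  0.48668631]
eye_foot 0.55 1241
[ 0.39704738 -0.24441544 -0.00080591] [ 0.50137803 -0.06108493  0.48668631]
eye_foot 0.44 333
[ 4.31067788e-01 -3.38401691e-01  3.66025934e-04] [ 0.50137803 -0.06108493  0.48668631]
```

View pics/w1.png

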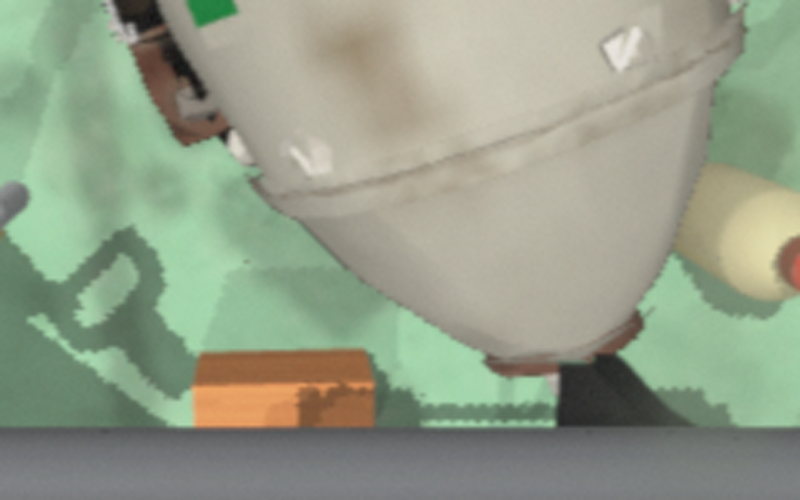

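```bash

python3 -m jog '0.02 0.05 0 0 0 0 1;0.04 0.10 0 0 0 0 1;0.06 0.15 0 0 0 0 1;0.07 0.2 0 0 0 0 1;0.07 0.2 0 0 0 0 1;0.07 0.2 0 0 0 0 1'
cat > look.py <<'E'
from h import *
import sys
def look(k,box=None):
    s=read_state();p,d=capture("wrist");print(s['position'],np.round(s['tcp_rot'],4).tolist())
    W=cloud("wrist",d)
    np.savez(f"pics/{k}.npz",p=p,d=d,W=W,pos=s['position'],R=s['tcp_rot'])
    b=box or (0,0,640,400)
    c=p[b[1]:b[3],b[0]:b[2],::-1];f=min(800/c.shape[1],600/c.shape[0])
    cv2.imwrite(f"pics/{k}.png",cv2.resize(c,None,fx=f,fy=f,interpolation=cv2.INTER_CUBIC))
if __name__=="__main__": look(sys.argv[1],tuple(map(int,sys.argv[2:6])) if len(sys.argv)>2 else None)
E
python3 look.py w2
```

```text
time_s: 4.3
position: [0.4739, -0.3356, 0.3419]
tcp_rot: [[0.935, -0.354, 0.0], [-0.354, -0.935, 0.0], [0.0, -0.0, -1.0]]
force: [0.4, 1.3, 0.0]
opening: 0.998
[ 0.4739212  -0.33564359  0.34191227] [[0.9354, -0.3537, 0.0003], [-0.3537, -0.9354, 0.0003], [0.0002, -0.0004, -1.0]]
```

View pics/w2.png

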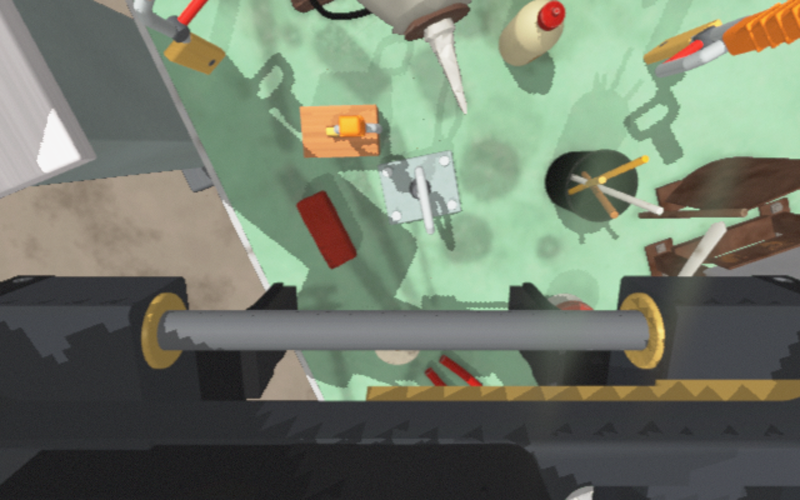

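```bash
python3 - <<'E'
from h import *
Z=np.load("pics/w2.npz");p,d,W=Z['p'],Z['d'],Z['W']
hsv=cv2.cvtColor(p,cv2.COLOR_RGB2HSV)
def rect(m,name,k=3):
    m=m.astype(np.uint8);n,l,st,c=cv2.connectedComponentsWithStats(m);i=1+np.argmax(st[1:,4]);m=l==i
    P=W[m];r=cv2.minAreaRect((P[:,:2]*1000).astype(np.float32));print(name,m.sum(),r,'mean',P.mean(0).round(4),'med z',np.median(P[:,2]).round(4));return m
near=lambda x,y,r:(np.hypot(W[...,0]-x,W[...,1]-y)<r)
z=W[...,2]
print('bench z',np.median(z[(abs(W[...,0]-.5)<.1)&(abs(W[...,1]+.3)<.1)&(z<.006)]))
rect(near(.44,-.24,.07)&(z>.035)&(z<.055),'stand top')
rect(near(.5,-.325,.08)&(z>.004)&(z<.02),'foot')
rect(near(.47,-.25,.05)&(z>.156)&(z<.18),'grip top')
rect(near(.5,-.325,.06)&(z>.110)&(z<.15)&(hsv[...,1]<80),'eye bar')
print(spot_in('clip','wrist'),spot_in('eye_foot','wrist'),spot_in('stand','wrist'))
for l in('eye_foot','stand'):
    r=silhouettes(l,'wrist')
    if r: m=r[0]['region'];P=W[m];q=cv2.minAreaRect((P[(P[:,2]<.06)][:,:2]*1000).astype(np.float32));print(l,r[0]['score'],q)
# show a crop
cv2.imwrite("pics/w2c.png",cv2.resize(p[70:200,220:390,::-1],None,fx=4.5,fy=4.5,interpolation=cv2.INTER_CUBIC))
E
```

```text
bench z 0.0003460379708546124
stand top 1972 ((439.7279968261719, -236.4658203125), (49.98273849487305, 76.2789077758789), 71.04241180419922) mean [ 0.4369 -0.2361  0.0456] med z 0.0456
foot 2550 ((496.4560852050781, -323.0018615722656), (70.10110473632812, 83.99482727050781), 80.66292572021484) mean [ 0.4966 -0.3212  0.0109] med z 0.0106
grip top 300 ((463.78607177734375, -244.764404296875), (14.467835426330566, 16.299251556396484), 69.60900115966797) mean [ 0.4644 -0.2454  0.167 ] med z 0.1679
eye bar 405 ((496.6885070800781, -322.3532409667969), (60.267242431640625, 7.94795036315918), 80.54586791992188) mean [ 0.4968 -0.3211  0.1278] med z 0.1284
[{'centre': [0.469, -0.2436, 0.166], 'score': 0.91}, {'centre': [0.3512, -0.1242, 0.0781], 'score': 0.73}, {'centre': [0.7395, -0.2855, 0.153], 'score': 0.72}] [{'centre': [0.4942, -0.323, 0.0071], 'score': 0.66}, {'centre': [0.3967, -0.5087, 0.0122], 'score': 0.52}] [{'centre': [0.4363, -0.2395, 0.0479], 'score': 0.82}, {'centre': [0.3991, -0.5138, 0.0089], 'score': 0.19}]
eye_foot 0.89 ((495.95672607421875, -330.6326904296875), (84.9248275756836, 85.40855407714844), 80.49099731445312)
stand 0.71 ((435.50201416015625, -232.98130798339844), (56.7274169921875, 89.48490142822266), 69.74708557128906)
```

View pics/w2c.png

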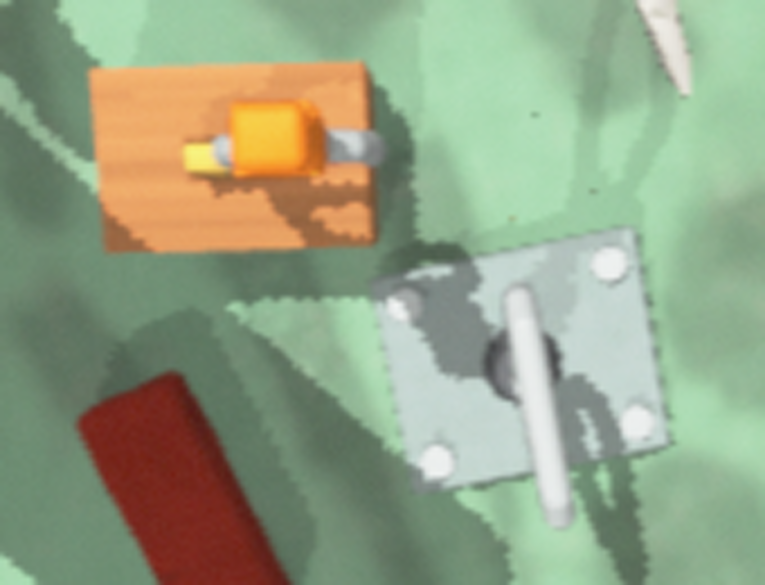

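```bash

python3 -m jog '-0.02 -0.04 0.03 0 0 -1.7 0.5;-0.042 -0.081 0.06 0 0 -1.7 0.5;-0.042 -0.081 0.11 0 0 -1.7 0.5;-0.042 -0.081 0.135 0 0 -1.7 0.5;-0.042 -0.081 0.135 0 0 -1.7 0.5;-0.042 -0.081 0.135 0 0 -1.7 0.5'
python3 -c "
from rig import *
s=read_state();print(s['position'],s['tcp_rot'],s['opening'],s['force'])"
```

```text
time_s: 5.35
position: [0.4644, -0.2451, 0.2076]
tcp_rot: [[0.946, -0.324, 0.002], [-0.324, -0.946, -0.001], [0.002, 0.001, -1.0]]
force: [0.4, -0.3, 0.1]
opening: 0.513
[ 0.46441488 -0.24514151  0.20763759] [[ 9.46073261e-01 -3.23948224e-01  1.71246030e-03]
 [-3.23946114e-01 -9.46074498e-01 -1.39969473e-03]
 [ 2.07354364e-03  7.69468899e-04 -9.99997554e-01]] 0.5125050977504889 [ 0.4199925  -0.33970788  0.1165658 ]
```

```bash

python3 -m jog '-0.001 0 0.03 0 0 0 0.5;-0.001 0 0.06 0 0 0 0.5;-0.001 0 0.06 0 0 0 0.5;-0.001 0 0.06 0 0 0 0.5;-0.001 0 0.06 0 0 0 0.1;-0.001 0 0.06 0 0 0 0.1;-0.001 0 0.06 0 0 0 0.1;-0.001 0 0.06 0 0 0 0.1'
python3 -m jog '0 0 0 0 0 0 0.1;0 0 0 0 0 0 0.1'
```

```text
time_s: 6.35
position: [0.4639, -0.2451, 0.1468]
tcp_rot: [[0.946, -0.325, 0.003], [-0.325, -0.946, -0.002], [0.004, 0.001, -1.0]]
force: [2.1, -0.6, -1.4]
opening: 0.181
time_s: 6.6
position: [0.4638, -0.2451, 0.1469]
tcp_rot: [[0.946, -0.325, 0.003], [-0.325, -0.946, -0.002], [0.003, 0.001, -1.0]]
force: [4.3, -1.8, -0.0]
opening: 0.182
```

```bash

python3 -m jog '0 0 -0.01 0 0 0 0.1;0 0 -0.025 0 0 0 0.1;0 0 -0.04 0 0 0 0.1;0 0 -0.055 0 0 0 0.1;0 0 -0.08 0 0 0 0.1;0 0 -0.12 0 0 0 0.1;0 0 -0.16 0 0 0 0.1;0 0 -0.16 0 0 0 0.1'
python3 -m jog '0 0 0 0 0 0 0.1;0 0 0 0 0 0 0.1'
python3 look.py w3
python3 - <<'E'
from rig import *
import cv2
p,d=capture('scene');cv2.imwrite('pics/s3.png',cv2.resize(p[170:330,260:430,::-1],None,fx=3.7,fy=3.7,interpolation=cv2.INTER_CUBIC))
E
```

```text
time_s: 7.6
position: [0.4626, -0.2446, 0.3101]
tcp_rot: [[0.946, -0.324, 0.003], [-0.324, -0.946, -0.003], [0.004, 0.002, -1.0]]
force: [0.5, 0.2, -2.6]
opening: 0.181
time_s: 7.85
position: [0.4612, -0.2434, 0.3049]
tcp_rot: [[0.946, -0.324, -0.004], [-0.324, -0.946, 0.003], [-0.005, -0.002, -1.0]]
force: [-0.2, 0.3, -1.8]
opening: 0.182
[ 0.46123696 -0.24340956  0.30487947] [[0.9459, -0.3244, -0.004], [-0.3243, -0.9459, 0.003], [-0.0047, -0.0016, -1.0]]
```

View pics/w3.png

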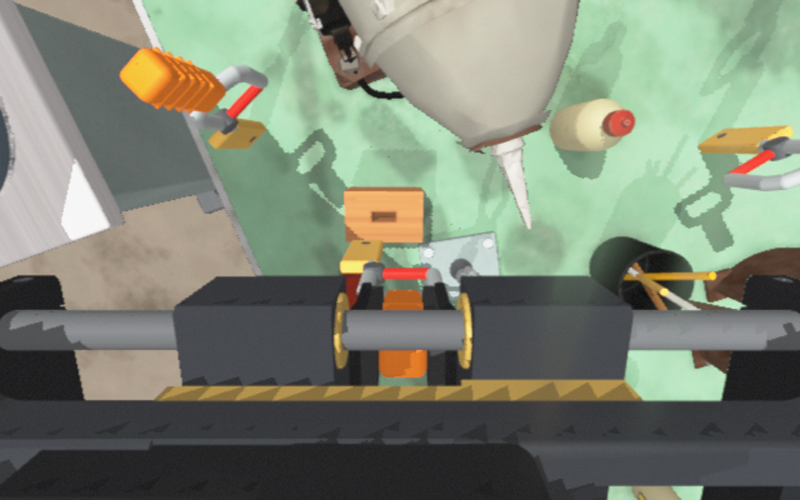

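View pics/s3.png

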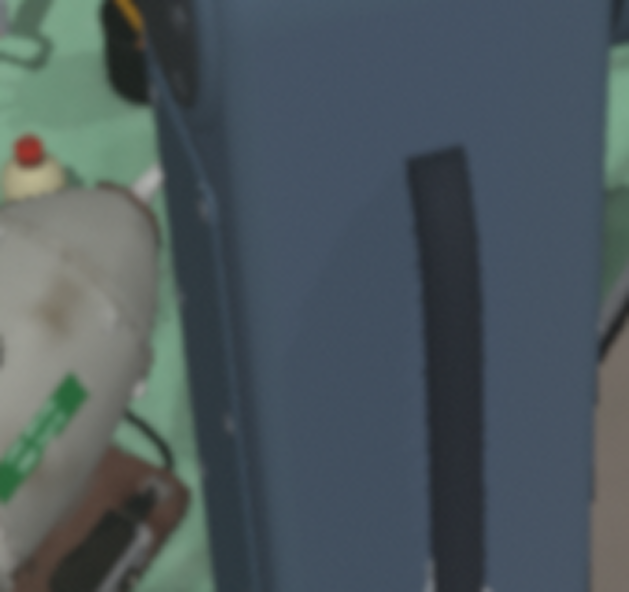

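```bash
python3 - <<'E'
from h import *
Z=np.load("pics/w3.npz");p=Z['p'][:,:,::-1].copy()
c,f=cam("wrist");T=np.array(c['tool_from_camera'])
q=np.array([[-36,4,0],[-14,4,0],[-36,-4,0],[-14,4,55],[-36,4,55],[-14,0,66],[13,0,66],[-18,0,66],[16,0,65]])/1000.
t=np.stack([q[:,0],-q[:,1],.140-q[:,2]],1)
P=(t-T[:3,3])@T[:3,:3];uv=P[:,:2]/P[:,2:]*f+[c['cx'],c['cy']]
print(uv.round(1).tolist())
b=cv2.resize(p[170:310,240:400],None,fx=5,fy=5,interpolation=cv2.INTER_CUBIC)
for u in uv: cv2.drawMarker(b,tuple(int(x) for x in (u-[240,170]+.5)*5),(255,0,255),0,14,1)
cv2.imwrite("pics/w3c.png",b)
E
```

```text
[[282.6, 189.9], [308.0, 189.9], [282.9, 198.9], [304.8, 206.7], [273.8, 206.7], [304.1, 216.7], [343.9, 216.7], [298.2, 216.7], [348.2, 216.2]]
```

View pics/w3c.png

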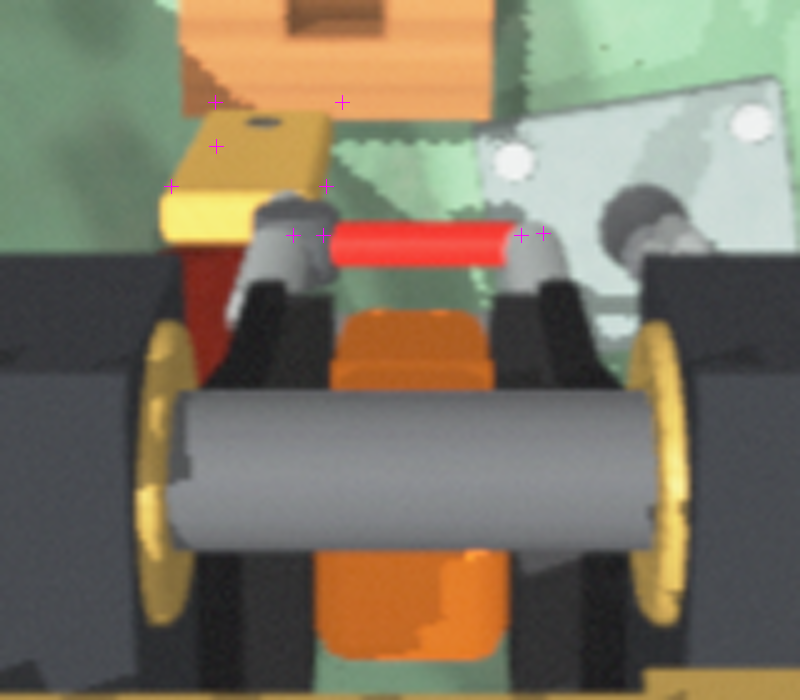

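```bash

python3 -m jog '0.02 0.02 0 0 0 -4 0.1;0.04 0.04 0 0 0 -8 0.1;0.055 0.06 0 0 0 -9.6 0.1;0.056 0.064 0 0 0 -9.6 0.1;0.056 0.064 0 0 0 -9.6 0.1;0.056 0.064 0 0 0 -9.6 0.1;0.056 0.064 0 0 0 -9.6 0.1;0.056 0.064 0 0 0 -9.6 0.1'
python3 look.py w4 150 100 450 300
python3 -c "
from rig import *
s=read_state();print(s['position'],s['force'])"
```

```text
time_s: 8.95
position: [0.4948, -0.3226, 0.3068]
tcp_rot: [[0.987, -0.162, 0.0], [-0.162, -0.987, -0.0], [0.0, 0.0, -1.0]]
force: [-0.8, 0.1, -1.5]
opening: 0.183
[ 0.494802   -0.3226074   0.30679916] [[0.9869, -0.1616, 0.0001], [-0.1616, -0.9869, -0.0001], [0.0002, 0.0001, -1.0]]
[ 0.49480818 -0.32274956  0.30674992] [-0.1924587   0.24397863 -2.31337361]
```

View pics/w4.png

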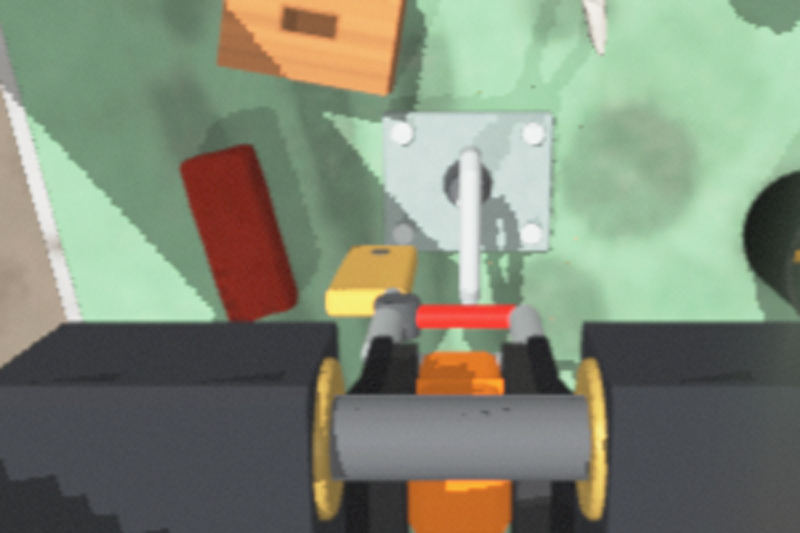

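```bash
python3 - <<'E'
from h import *
Z=np.load("pics/w4.npz");W=Z['W'];p=Z['p'];R=Z['R'];pos=Z['pos']
Q=(W-pos)@R*1000
hsv=cv2.cvtColor(p,cv2.COLOR_RGB2HSV);v,u=np.mgrid[:400,:640]
red=((hsv[...,0]<5)|(hsv[...,0]>175))&(hsv[...,1]>150)&(v>205)&(v<230)&(u>290)&(u<360)
q=Q[red];print('gate',len(q),q.min(0),q.max(0),np.median(q,0))
bar=(hsv[...,1]<60)&(W[...,2]>.115)&(W[...,2]<.15)&(u>310)&(u<345)&(v<213)&(v>150)
q=Q[bar];print('bar',len(q),np.median(q,0),q.min(0),q.max(0));A=np.polyfit(q[:,1],q[:,0],1);print('x vs y',A, 'at y=0',A[1])
r=cv2.minAreaRect(W[bar][:,:2].astype(np.float32)*1000);print(r)
b=(Q[...,2]<150)&(Q[...,2]>85)&(hsv[...,0]>18)&(hsv[...,0]<32)&(hsv[...,1]>120)&(u<320)&(u>260)&(v>180)&(v<220)
q=Q[b];print('brass',len(q),q.min(0),q.max(0))
nose=(hsv[...,1]<60)&(Q[...,2]<90)&(Q[...,2]>60)&(u>340)&(u<356)&(v>205)&(v<235);q=Q[nose];print('nose',len(q),q.min(0),q.max(0))
f=(W[...,2]>.005)&(W[...,2]<.016)&(u>290)&(u<360)&(v>130)&(v<200);print('foot',cv2.minAreaRect(W[f][:,:2].astype(np.float32)*1000))
E
```

```text
gate 296 [ -12.29192793  -66.90622672 -143.6927019 ] [11.27809496  3.04975836 73.66332776] [-1.23311273 -0.38240736 70.37099052]
bar 461 [  1.42523434  -2.11842609 178.47544197] [ -1.58829523 -29.73042603 175.78374616] [  5.53123802  28.30575883 191.23220526]
x vs y [1.11575472e-03 1.84970587e+00] at y=0 1.8497058683312204
((496.89605712890625, -322.2395324707031), (58.03535079956055, 7.119470119476318), 80.68919372558594)
brass 456 [-37.15192069  -4.0233813   85.00940699] [-15.63255003   4.403672   136.62440008]
nose 45 [10.70362914 -3.77607805 60.07427921] [17.80991981 -1.28348378 69.79532727]
foot ((497.3364562988281, -318.52740478515625), (79.53646087646484, 83.80591583251953), 79.61161041259766)
```

```bash

python3 -m jog '0 0 0.03 0 0 0 0.1;0 0 0.06 0 0 0 0.1;0 0 0.08 0 0 0 0.1;0 0 0.088 0 0 0 0.1;0 0 0.088 0 0 0 0.1;0 0 0.088 0 0 0 0.1;0 0 0.088 0 0 0 0.1'
python3 look.py w5 240 140 400 240
```

```text
time_s: 9.88
position: [0.4953, -0.3235, 0.2196]
tcp_rot: [[0.987, -0.162, 0.002], [-0.162, -0.987, -0.001], [0.002, 0.001, -1.0]]
force: [0.0, -0.2, -2.0]
opening: 0.179
[ 0.49529232 -0.32351118  0.21959013] [[0.9868, -0.162, 0.0015], [-0.162, -0.9868, -0.0014], [0.0017, 0.0012, -1.0]]
```

View pics/w5.png

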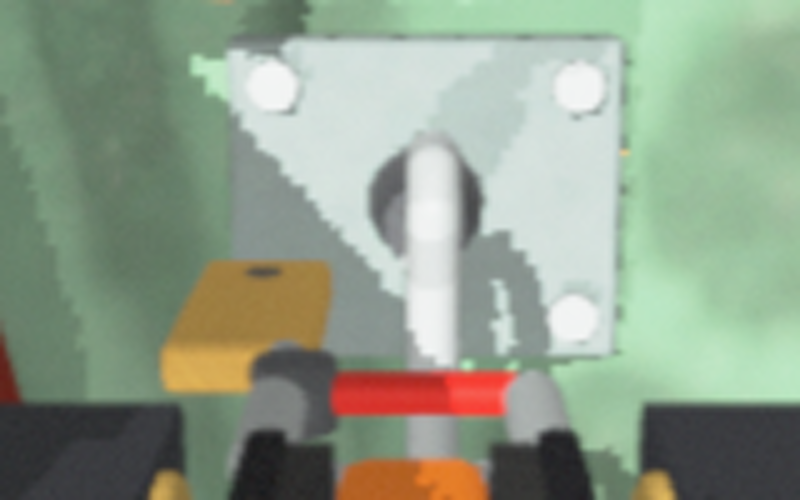

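```bash

python3 -m jog '0 0 0.002 0 0 0 0.1;0 0 0.004 0 0 0 0.1;0 0 0.006 0 0 0 0.1;0 0 0.008 0 0 0 0.1;0 0 0.009 0 0 0 0.1;0 0 0.010 0 0 0 0.1;0 0 0.011 0 0 0 0.1'
python3 -m jog '0 0 0.001 0 0 0 0.1;0 0 0.002 0 0 0 0.1;0 0 0.003 0 0 0 0.1'
python3 -m jog '0 0 0.001 0 0 0 0.1;0 0 0.002 0 0 0 0.1;0 0 0.003 0 0 0 0.1'
```

```text
time_s: 10.8
position: [0.4949, -0.3231, 0.2075]
tcp_rot: [[0.987, -0.162, 0.0], [-0.162, -0.987, -0.0], [0.0, 0.0, -1.0]]
force: [-0.4, -0.5, -1.0]
opening: 0.178
time_s: 11.18
position: [0.4949, -0.3232, 0.2047]
tcp_rot: [[0.987, -0.162, 0.0], [-0.162, -0.987, -0.0], [0.0, 0.0, -1.0]]
force: [-0.8, 0.2, 1.1]
opening: 0.179
time_s: 11.55
position: [0.4947, -0.3232, 0.2018]
tcp_rot: [[0.987, -0.162, -0.0], [-0.162, -0.987, -0.0], [-0.0, 0.0, -1.0]]
force: [-1.6, 0.5, 3.0]
opening: 0.181
```

```bash

python3 -m jog '0 0 0.002 0 0 0 0.1;0 0 0.004 0 0 0 0.1;0 0 0.006 0 0 0 0.1'
python3 -m jog '0 0 0.002 0 0 0 0.1;0 0 0.004 0 0 0 0.1;0 0 0.006 0 0 0 0.1'
python3 -m jog '0 0 0.002 0 0 0 0.1;0 0 0.004 0 0 0 0.1;0 0 0.006 0 0 0 0.1'
```

```text
time_s: 11.92
position: [0.4954, -0.3233, 0.1959]
tcp_rot: [[0.987, -0.162, 0.001], [-0.162, -0.987, -0.001], [0.002, 0.0, -1.0]]
force: [0.6, 1.5, 5.5]
opening: 0.181
time_s: 12.3
position: [0.4953, -0.3238, 0.1902]
tcp_rot: [[0.987, -0.162, 0.001], [-0.162, -0.987, -0.002], [0.002, 0.002, -1.0]]
force: [-1.3, -0.9, 5.9]
opening: 0.181
time_s: 12.68
position: [0.4945, -0.3235, 0.1838]
tcp_rot: [[0.987, -0.162, -0.001], [-0.162, -0.987, -0.001], [-0.001, 0.001, -1.0]]
force: [-2.5, 0.2, 3.7]
opening: 0.182
```

```bash

python3 -m jog '0 0 0.002 0 0 0 0.1;0 0 0.004 0 0 0 0.1;0 0 0.006 0 0 0 0.1'
python3 -m jog '0 0 0.001 0 0 0 0.1;0 0 0.002 0 0 0 0.1;0 0 0.003 0 0 0 0.1'
python3 look.py w6 240 140 400 240
```

```text
time_s: 13.05
position: [0.4942, -0.3229, 0.1772]
tcp_rot: [[0.987, -0.162, -0.001], [-0.162, -0.987, 0.001], [-0.002, -0.0, -1.0]]
force: [-3.7, 0.9, 2.6]
opening: 0.182
time_s: 13.42
position: [0.4939, -0.3225, 0.1738]
tcp_rot: [[0.987, -0.162, -0.002], [-0.162, -0.987, 0.002], [-0.002, -0.001, -1.0]]
force: [-4.6, 1.8, 0.8]
opening: 0.184
[ 0.49393303 -0.32247622  0.17378782] [[0.9868, -0.1619, -0.0022], [-0.1619, -0.9868, 0.0017], [-0.0025, -0.0013, -1.0]]
```

View pics/w6.png

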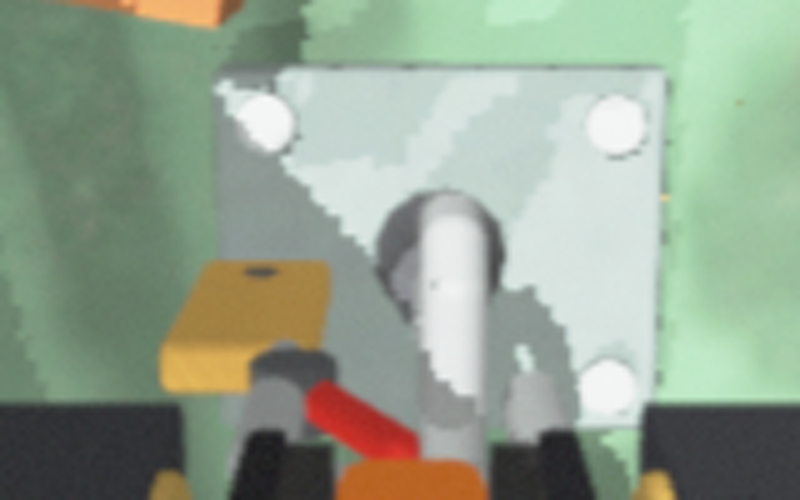

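```bash

python3 -m jog '0 0 0.001 0 0 0 0.1;0 0 0.002 0 0 0 0.1;0 0 0.002 0 0 0 0.1'
python3 -m jog '0 0 0.001 0 0 0 0.1;0 0 0.001 0 0 0 0.1'
python3 look.py w7 240 140 400 240
```

```text
time_s: 13.85
position: [0.4958, -0.3233, 0.172]
tcp_rot: [[0.987, -0.163, 0.003], [-0.163, -0.987, -0.0], [0.003, -0.0, -1.0]]
force: [-0.3, 1.0, -1.4]
opening: 0.184
time_s: 14.1
position: [0.4957, -0.3235, 0.1717]
tcp_rot: [[0.987, -0.162, 0.002], [-0.162, -0.987, -0.001], [0.002, 0.001, -1.0]]
force: [0.5, -1.0, -1.5]
opening: 0.181
[ 0.49571834 -0.32347692  0.17165422] [[0.9868, -0.1621, 0.0018], [-0.1621, -0.9868, -0.0009], [0.0019, 0.0006, -1.0]]
```

View pics/w7.png

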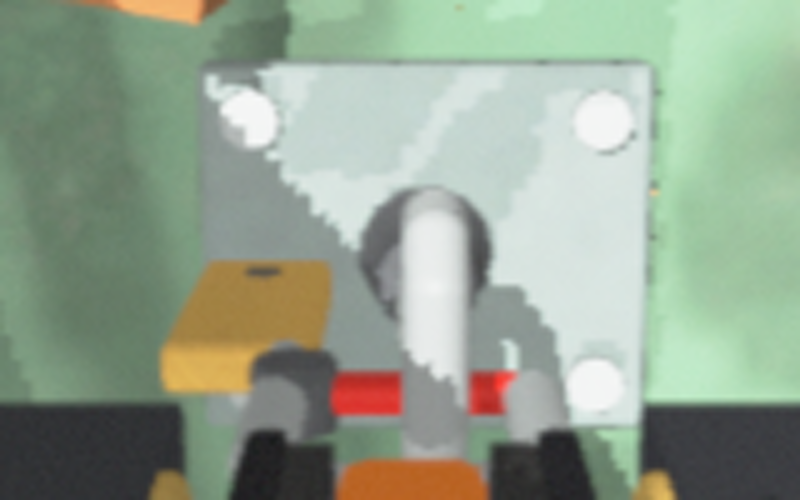

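```bash

python3 -m jog '0 0 -0.003 0 0 0 0.1;0 0 -0.006 0 0 0 0.1;0 0 -0.009 0 0 0 0.1;0 0 -0.012 0 0 0 0.1;0 0 -0.015 0 0 0 0.1;0 0 -0.017 0 0 0 0.1;0 0 -0.017 0 0 0 0.1;0 0 -0.017 0 0 0 0.1'
python3 -m jog '0 0 -0.001 0 0 0 0.1;0 0 -0.002 0 0 0 0.1;0 0 -0.002 0 0 0 0.1'
python3 -m jog '0 0 -0.001 0 0 0 0.1;0 0 -0.001 0 0 0 0.1'
```

```text
time_s: 15.15
position: [0.4948, -0.3231, 0.1885]
tcp_rot: [[0.987, -0.162, -0.0], [-0.162, -0.987, 0.0], [-0.0, -0.0, -1.0]]
force: [0.9, -0.5, -1.8]
opening: 0.184
time_s: 15.52
position: [0.4949, -0.3232, 0.1906]
tcp_rot: [[0.987, -0.162, 0.0], [-0.162, -0.987, -0.0], [0.0, 0.0, -1.0]]
force: [0.1, -0.2, -2.2]
opening: 0.177
time_s: 15.78
position: [0.4947, -0.3231, 0.1914]
tcp_rot: [[0.987, -0.162, -0.0], [-0.162, -0.987, 0.0], [-0.0, -0.0, -1.0]]
force: [0.8, 0.3, -2.5]
opening: 0.186
```

```bash

python3 -m jog '0 0 -0.001 0 0 0 0.1;0 0 -0.001 0 0 0 0.1'
python3 -m jog '0 0 -0.0005 0 0 0 0.1;0 0 -0.0005 0 0 0 0.1'
python3 -m jog '0 0 -0.0005 0 0 0 0.1;0 0 -0.0005 0 0 0 0.1'
```

```text
time_s: 16.02
position: [0.4947, -0.323, 0.1919]
tcp_rot: [[0.987, -0.162, -0.001], [-0.162, -0.987, 0.001], [-0.001, -0.0, -1.0]]
force: [1.4, -0.4, -8.1]
opening: 0.178
time_s: 16.27
position: [0.4946, -0.323, 0.1921]
tcp_rot: [[0.987, -0.162, -0.001], [-0.162, -0.987, 0.001], [-0.001, -0.001, -1.0]]
force: [1.5, -1.9, -11.9]
opening: 0.178
time_s: 16.52
position: [0.4946, -0.3228, 0.1924]
tcp_rot: [[0.987, -0.162, -0.001], [-0.162, -0.987, 0.001], [-0.001, -0.001, -1.0]]
force: [2.0, -2.4, -18.1]
opening: 0.18
```

```bash

python3 -m jog '0 0 0.0006 0 0 0 0.1;0 0 0.0006 0 0 0 0.1'
python3 -m jog '0 0 0 0 0 0 0.1;0 0 0 0 0 0 0.1'
```

```text
time_s: 16.77
position: [0.4946, -0.3229, 0.1924]
tcp_rot: [[0.987, -0.162, -0.001], [-0.162, -0.987, 0.001], [-0.001, -0.001, -1.0]]
force: [2.2, -1.7, -18.4]
opening: 0.18
time_s: 17.02
position: [0.4946, -0.3229, 0.1925]
tcp_rot: [[0.987, -0.162, -0.001], [-0.162, -0.987, 0.001], [-0.001, -0.001, -1.0]]
force: [2.2, -1.7, -20.0]
opening: 0.181
```

```bash

python3 -m jog '0 0 0.001 0 0 0 0.1'
python3 -m jog '0 0 0 0 0 0 0.1'
```

```text
time_s: 17.15
position: [0.4947, -0.323, 0.1923]
tcp_rot: [[0.987, -0.162, -0.0], [-0.162, -0.987, 0.0], [-0.0, -0.0, -1.0]]
force: [0.4, -0.5, -12.4]
opening: 0.173
time_s: 17.27
position: [0.4947, -0.323, 0.1923]
tcp_rot: [[0.987, -0.162, -0.0], [-0.162, -0.987, 0.0], [-0.0, -0.0, -1.0]]
force: [0.6, -0.2, -14.2]
opening: 0.18
```

```bash

python3 -m jog '0 0 0.0003 0 0 0 0.1'
python3 -m jog '0 0 0 0 0 0 0.1'
```

```text
time_s: 17.4
position: [0.4947, -0.323, 0.1922]
tcp_rot: [[0.987, -0.162, -0.0], [-0.162, -0.987, 0.0], [-0.0, -0.0, -1.0]]
force: [0.4, -0.1, -11.5]
opening: 0.18
time_s: 17.52
position: [0.4947, -0.323, 0.1922]
tcp_rot: [[0.987, -0.162, -0.0], [-0.162, -0.987, -0.0], [-0.0, 0.0, -1.0]]
force: [0.5, -0.2, -11.8]
opening: 0.184
```

```bash

python3 -m jog '0 0 0 0 0 0 0.1'
```

```text
time_s: 17.65
position: [0.4948, -0.323, 0.1921]
tcp_rot: [[0.987, -0.162, -0.0], [-0.162, -0.987, -0.0], [-0.0, 0.0, -1.0]]
force: [-0.4, -0.3, -9.5]
opening: 0.185
```

```bash

python3 -m jog '0 0 0 0 0 0 0.1'
python3 -m jog '0 0 0 0 0 0 0.1'
python3 -m jog '0 0 0 0 0 0 0.1'
```

```text
time_s: 17.77
position: [0.4947, -0.3231, 0.1921]
tcp_rot: [[0.987, -0.162, -0.0], [-0.162, -0.987, -0.0], [-0.0, 0.0, -1.0]]
force: [0.1, 0.4, -8.9]
opening: 0.177
time_s: 17.9
position: [0.4948, -0.3231, 0.192]
tcp_rot: [[0.987, -0.162, -0.0], [-0.162, -0.987, -0.0], [-0.0, 0.0, -1.0]]
force: [-0.6, -0.6, -9.2]
opening: 0.178
time_s: 18.02
position: [0.4948, -0.3231, 0.192]
tcp_rot: [[0.987, -0.162, 0.0], [-0.162, -0.987, -0.0], [0.0, 0.0, -1.0]]
force: [0.0, 1.4, -8.2]
opening: 0.181
```

```bash

python3 -m jog '0 0 -0.0003 0 0 0 0.1'
python3 -m jog '0 0 0 0 0 0 0.1'
python3 -m jog '0 0 0 0 0 0 0.1'
```

```text
time_s: 18.15
position: [0.4948, -0.3231, 0.192]
tcp_rot: [[0.987, -0.162, -0.0], [-0.162, -0.987, 0.0], [-0.0, -0.0, -1.0]]
force: [-0.8, 0.6, -9.4]
opening: 0.181
time_s: 18.27
position: [0.4948, -0.3231, 0.192]
tcp_rot: [[0.987, -0.162, -0.0], [-0.162, -0.987, 0.0], [-0.0, -0.0, -1.0]]
force: [-0.1, -0.2, -7.6]
opening: 0.18
time_s: 18.4
position: [0.4948, -0.3231, 0.192]
tcp_rot: [[0.987, -0.162, -0.0], [-0.162, -0.987, 0.0], [-0.0, -0.0, -1.0]]
force: [0.1, -0.3, -7.6]
opening: 0.179
```

Net load is about 6 N now, so I'll raise it a little and hold it.

```bash

python3 -m jog '0 0 -0.0004 0 0 0 0.1'
python3 -m jog '0 0 0 0 0 0 0.1'
python3 -m jog '0 0 0 0 0 0 0.1'
```

```text
time_s: 18.52
position: [0.4948, -0.3231, 0.1921]
tcp_rot: [[0.987, -0.162, -0.0], [-0.162, -0.987, 0.0], [-0.0, -0.0, -1.0]]
force: [-0.3, 0.2, -11.3]
opening: 0.18
time_s: 18.65
position: [0.4948, -0.3231, 0.1921]
tcp_rot: [[0.987, -0.162, -0.0], [-0.162, -0.987, 0.0], [-0.0, -0.0, -1.0]]
force: [-0.7, 0.4, -10.1]
opening: 0.183
time_s: 18.77
position: [0.4948, -0.3231, 0.1922]
tcp_rot: [[0.987, -0.162, -0.0], [-0.162, -0.987, 0.0], [-0.0, -0.0, -1.0]]
force: [0.7, 0.2, -10.9]
opening: 0.181
```

```bash

python3 -m jog '0 0 0 0 0 0 0.1;0 0 0 0 0 0 0.1'
python3 -m jog '0 0 0 0 0 0 0.1;0 0 0 0 0 0 0.1'
```

```text
time_s: 19.02
position: [0.4948, -0.3231, 0.1922]
tcp_rot: [[0.987, -0.162, -0.0], [-0.162, -0.987, 0.0], [-0.0, -0.0, -1.0]]
force: [0.3, 0.1, -11.5]
opening: 0.179
time_s: 19.27
position: [0.4947, -0.323, 0.1922]
tcp_rot: [[0.987, -0.162, -0.0], [-0.162, -0.987, 0.0], [-0.0, -0.0, -1.0]]
force: [1.0, 0.5, -11.9]
opening: 0.178
```

```bash

python3 -m jog '0 0 0 0 0 0 0.1;0 0 0 0 0 0 0.1'
python3 -m jog '0 0 0 0 0 0 0.1;0 0 0 0 0 0 0.1'
```

```text
time_s: 19.52
position: [0.4948, -0.3231, 0.1923]
tcp_rot: [[0.987, -0.162, -0.0], [-0.162, -0.987, 0.0], [-0.0, -0.0, -1.0]]
force: [0.3, -0.6, -11.2]
opening: 0.182
time_s: 19.77
position: [0.4948, -0.3231, 0.1923]
tcp_rot: [[0.987, -0.162, -0.0], [-0.162, -0.987, 0.0], [-0.0, -0.0, -1.0]]
force: [-0.2, -0.8, -12.2]
opening: 0.18
```

```bash

python3 -m jog '0 0 0.003 0 0 0 0.1;0 0 0.006 0 0 0 0.1;0 0 0.009 0 0 0 0.1;0 0 0.012 0 0 0 0.1;0 0 0.015 0 0 0 0.1;0 0 0.018 0 0 0 0.1;0 0 0.021 0 0 0 0.1;0 0 0.022 0 0 0 0.1'
python3 -m jog '0 0 0.001 0 0 0 0.1;0 0 0.001 0 0 0 0.1'
python3 -m jog '0 0 0.001 0 0 0 0.1;0 0 0.001 0 0 0 0.1'
```

```text
time_s: 20.78
position: [0.4947, -0.323, 0.17]
tcp_rot: [[0.987, -0.162, -0.0], [-0.162, -0.987, 0.0], [-0.0, -0.0, -1.0]]
force: [-0.2, 0.5, -1.7]
opening: 0.183
time_s: 21.02
position: [0.4948, -0.3231, 0.1693]
tcp_rot: [[0.987, -0.162, -0.0], [-0.162, -0.987, 0.0], [-0.0, -0.0, -1.0]]
force: [-0.8, 0.3, -1.9]
opening: 0.181
time_s: 21.28
position: [0.4948, -0.3231, 0.1683]
tcp_rot: [[0.987, -0.162, -0.0], [-0.162, -0.987, 0.0], [-0.0, 0.0, -1.0]]
force: [-0.0, 0.1, -2.3]
opening: 0.179
```

```bash

python3 -m jog '0 0 0.0005 0 0 0 0.1;0 0 0.0005 0 0 0 0.1'
python3 -m jog '0 0 0.0005 0 0 0 0.1;0 0 0.0005 0 0 0 0.1'
python3 -m jog '0 0 0.0005 0 0 0 0.1;0 0 0.0005 0 0 0 0.1'
```

```text
time_s: 21.52
position: [0.4948, -0.3231, 0.1678]
tcp_rot: [[0.987, -0.162, -0.0], [-0.162, -0.987, 0.0], [-0.0, -0.0, -1.0]]
force: [-0.1, -0.4, -1.7]
opening: 0.18
time_s: 21.78
position: [0.4948, -0.3231, 0.1673]
tcp_rot: [[0.987, -0.162, -0.0], [-0.162, -0.987, 0.0], [-0.0, -0.0, -1.0]]
force: [-0.4, -0.5, -1.6]
opening: 0.181
time_s: 22.02
position: [0.4948, -0.3231, 0.1668]
tcp_rot: [[0.987, -0.162, -0.0], [-0.162, -0.987, 0.0], [-0.0, -0.0, -1.0]]
force: [0.4, -0.6, -2.2]
opening: 0.177
```

```bash

python3 -m jog '0 0 0.0005 0 0 0 0.1;0 0 0.0005 0 0 0 0.1'
python3 -m jog '0 0 0 0 0 0 0.25;0 0 0 0 0 0 0.35;0 0 0 0 0 0 0.6;0 0 0 0 0 0 0.9;0 0 0 0 0 0 0.9;0 0 0 0 0 0 0.9;0 0 0 0 0 0 0.9;0 0 0 0 0 0 0.9'
python3 look.py w8 200 120 440 300
```

```text
time_s: 22.28
position: [0.4948, -0.3231, 0.1663]
tcp_rot: [[0.987, -0.162, -0.0], [-0.162, -0.987, 0.0], [-0.0, -0.0, -1.0]]
force: [-0.0, -0.3, -1.8]
opening: 0.176
time_s: 23.28
position: [0.4948, -0.3231, 0.1663]
tcp_rot: [[0.987, -0.162, -0.0], [-0.162, -0.987, 0.0], [-0.0, -0.0, -1.0]]
force: [-0.1, -0.3, -0.4]
opening: 0.879
[ 0.49481228 -0.32311333  0.16633251] [[0.9868, -0.1621, -0.0], [-0.1621, -0.9868, 0.0], [-0.0, -0.0, -1.0]]
```

View pics/w8.png

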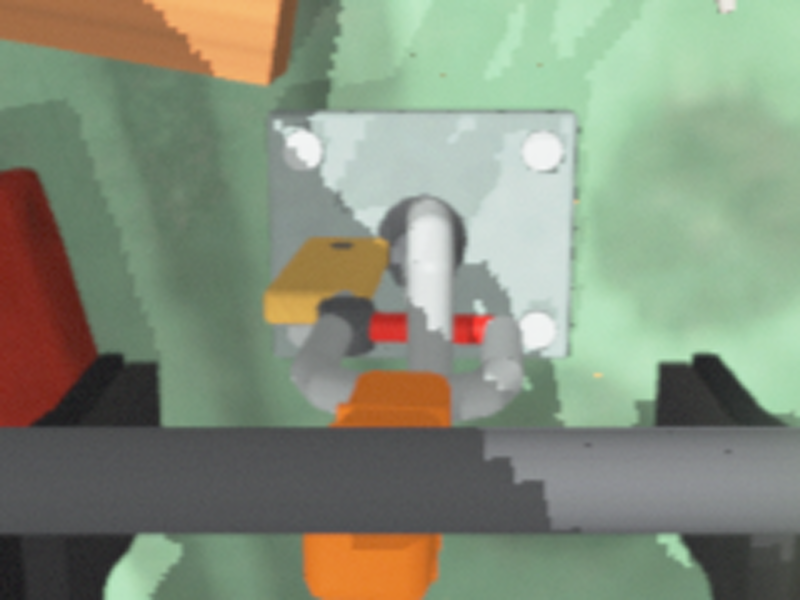

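```bash

python3 -m jog '0 0 -0.01 0 0 0 0.95;0 0 -0.03 0 0 0 0.95;0 0 -0.06 0 0 0 0.95;0 0 -0.1 0 0 0 0.95;0 0 -0.14 0 0 0 0.95;0 0 -0.18 0 0 0 0.95;0 0 -0.18 0 0 0 0.95;0 0 -0.18 0 0 0 0.95'
python3 -m jog '0 0.05 0 0 0 0 0.95;0 0.08 0 0 0 0 0.95;0 0.08 0 0 0 0 0.95;0 0.08 0 0 0 0 0.95'
python3 look.py w9
python3 - <<'E'
from rig import *
import cv2,numpy as np
p,d=capture('scene');a=p[170:290,290:410];q,d=capture('top');b=q[190:310,240:400]
f=lambda m,k:cv2.resize(m[:,:,::-1],None,fx=k,fy=k,interpolation=cv2.INTER_CUBIC)
cv2.imwrite('pics/s9.png',np.hstack([f(a,2.8),f(b,2.8)]))
print(spot_in('clip','wrist') if 0 else '')
E
```

```text
time_s: 24.32
position: [0.4944, -0.3227, 0.3462]
tcp_rot: [[0.987, -0.162, -0.0], [-0.162, -0.987, 0.0], [-0.0, -0.0, -1.0]]
force: [-0.7, -0.0, -0.9]
opening: 0.949
time_s: 24.82
position: [0.4814, -0.401, 0.3448]
tcp_rot: [[0.987, -0.162, -0.002], [-0.162, -0.987, 0.003], [-0.002, -0.003, -1.0]]
force: [-0.7, -0.2, -0.3]
opening: 0.951
[ 0.48141731 -0.40097599  0.3448279 ] [[0.9868, -0.1622, -0.0019], [-0.1622, -0.9868, 0.0032], [-0.0024, -0.0028, -1.0]]
```

View pics/w9.png

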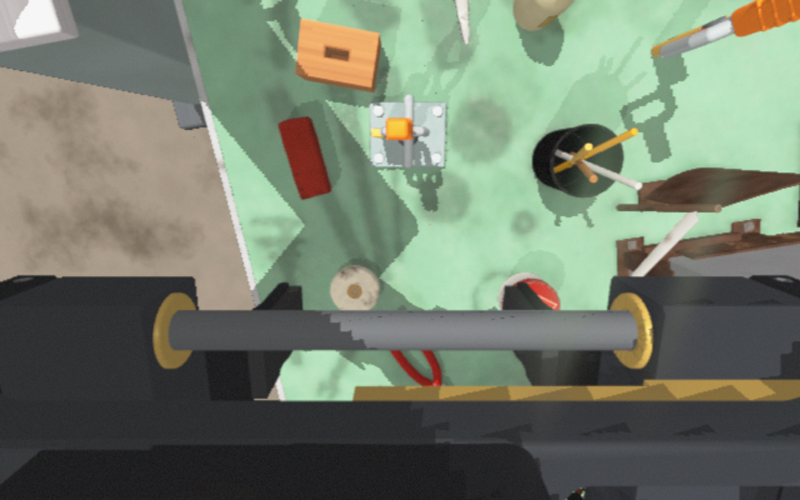

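View pics/s9.png

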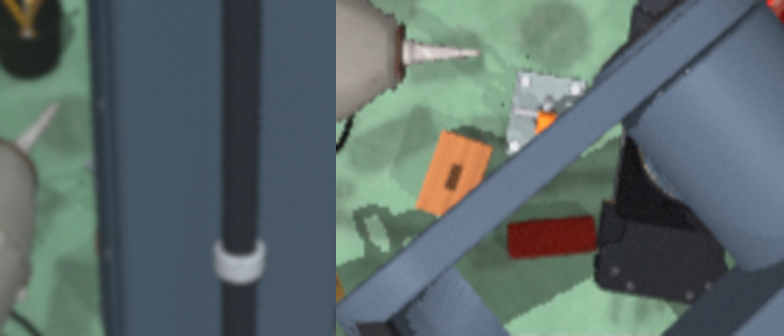

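The wrist view shows the clip hanging on the eye, with its orange grip at about (400,128). The hook is over the bar, the stand is empty, and the wax bar and wheel haven't moved. The gripper is clear, so I'm handing in.

```bash
python3 -c "
from rig import *
print(hand_in())"
```

```text
the job is handed in; nothing more can be done
None
```

The clip from the wooden stand is hanging on the eye with its gate shut and the bar inside the hook. I handed it in at about 25 s of the 66 s allowed.

- **Right clip:** the grip top measured 14.5 x 16.3 mm at 168 mm height, which fits the described clip. The two look-alikes are bigger and stand elsewhere.
- **Pressing on:** I first felt the bar with the gripper at about 0.207 m and pressed straight down. The force readings peaked at about 6 N. The wrist picture then showed the gate shut with the bar inside.
- **Tug:** the final hold was about 8.5–10.5 N net for roughly 1.3 s (wrist readings of -10 to -12 N, including about 1.7 N of clip weight), and the gate held.
- **Overshoot:** before that hold, the pull drifted up to about 18 N net, because the force kept rising after I had backed off. The readings stayed under the 25 N limit. The force was steady only during the final hold.
- **Release:** I lowered the clip to within about a millimetre of resting on the bar and let go. The last picture from close up, just after release, shows it hanging slightly tilted with the gate shut.
- **Last checks:** the wrist view afterwards shows the clip still on the eye and the gripper clear. The wax bar and wheel look unmoved, but I didn't measure them. The tin and bottle were only partly in view. The arm blocked the scene camera and partly blocked the top one, so neither added a clear check.

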